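# Load loyalty cards on the stamping stage

### The arm

A 7-joint arm with a two-finger parallel gripper is mounted at the origin on a cart in front of the work surface, level with it; the furniture and walls round the work are solid. World frame = base frame: x ahead of the robot, y to its left, z up, the work surface at z = 0. Lengths are in m, angles in rad, forces in N, time in s.
With the tool pointing down it reaches from about 0.425 to 0.925 m from the base axis. Payload 6.8 kg.
Tool frame: the origin (TCP) lies at the very end of the fingers, on their centre line; the grasp point (between the pads) lies 19 mm behind it; z points along the fingers, y is the line along which they close (so a half turn about z gives the same grasp; the last joint's range is limited). The gripper opens to 85 mm and grips with 20 to 120 N. Pads are 22 mm wide; open, the fingers measure 114 mm over their backs; the gripper's body (76 mm by 85 mm) begins 54 mm behind the grasp point. The pads swing forward as they close: fully open they stand 13 mm farther back than shut.
Start: joints at [0.993, 0.477, 0.022, 1.555, -0.011, 1.109, -0.083], TCP at [0.306, -0.602, 0.231] pointing down, gripper open.
Joint ranges: [-2.96, 2.96], [-0.34, 2.1], [-1.41, 1.46], [0.24, 2.44], [-1.37, 4.51], [0.17, 1.92], [-2.96, 2.96]. Speed limits (rad/s): [2.39, 2.39, 3.14, 3.14, 3.14, 3.14, 3.14].

### API

Orientations are given as a unit quaternion [w, x, y, z].
In Python, from station import bot gives the robot as it stands.
- The arm moves only by the tool apply_moves, never from a script. Its argument "deltas" is a list of rows, each a list of 3 entries, a list of its own where there are three numbers: the closure, from 0 (fully open) to 1 (shut), then the shift along the tool's x, y, z in units of 0.2 m (1.0 is 0.2 m), then the turn about the tool's z in units of 2 pi rad (1.0 is 2 pi rad). A call has 1 to 12 rows; each row is the pose to reach, as a shift and turn from the pose commanded when the call began, along the tool's axes at that moment, turning the shorter way round; what a row does not reach only later rows make up. A row lasts 1/10 s, in which the tool goes at most 50 mm and 8.59 degrees, less where a joint would pass 70% of its speed; a pose out of reach is approached as far as the arm can. A call with a number of a shift or a turn outside -1 to 1 is refused whole. A call with a gripper value outside its range is refused whole. The fingers move at their own pace and stop on an object; "squeeze" is the grip in N (left out, the last holds). Time passes only in rows, so rows that repeat a pose let the fingers close. It gives the time, the measured TCP pose, the force, the opening and the grip force at its end, in the units of the state.
- bot.get_obs(): the state, without advancing time (a new reading comes with each control period).
- bot.read_camera(name): name is "side" or "top" or "wrist"; returns a dict with "color" (420x560x3 uint8, red, green, blue), "intrinsics" (3x3 intrinsics, pixels), "k1" (the pictures are not rectified: a ray, as slopes to the right and down, at radius r is drawn at 1 + k1 r^2 times it, then the intrinsics apply), "pose" (4x4, takes a point from camera to world coordinates); the wrist camera has in their place "hand_eye" (4x4, takes a point from camera to tool coordinates, whose origin is the TCP and whose axes are the flange's). Camera axes: x right, y down, z forward; pixel columns grow to the right and rows downward; lengths in m; the calibration is good to about 2 mm. A picture is of the moment at which its call begins: read the wrist's pose just before it. There is no depth.
- bot.hand_in(): hands the job in; it is judged then, once.
Trained networks look in a picture, given as the dict that the camera call returned (one of the last four; its "shot" number tells which), for a name from the list of things; names that differ only in an ending like _2 or _b are one class to them, and where a whole thing is asked for, a point or a joint stands for the part that bears it (a point fixed in the world has none). Each returns a list of dicts, best first, with "confidence" (0 to 1); they miss things now and then, are a little off and sometimes report something else, mostly with a low value. They report only what shows in the picture. A call takes as long as a camera call. They do not tell look-alikes from the thing itself.
- bot.look_for(picture, target): "point" ([x, y, z] in m, in world coordinates, good to about 4 mm: the middle of the surface that is visible of it).
The state is a dict: "t": time; "q": joint angles; "joint_vel": joint speeds; "joint_torque": joint torques, N m; "eef_pos": TCP position; "tool_rot": TCP orientation; "contact_force": force on the tool from outside, world axes, zero at the start; "torque": the same for the moment, N m; "gripper_width": opening from 0.0 (shut) to 1.0 (fully open); "grasp_force": force on a finger pad.
Only numpy, scipy, OpenCV 4.12 (cv2) and the standard library are available. Lean on these libraries where they do the work, as an engineer would, in place of code of your own. Each camera call takes 0.05 s, during which the arm holds its last target. There are 200 camera calls.

### The job

Get the small stack of brown cards ready for stamping: lay it flat in the middle of the stamping stage's rubber pad, between the two steel stops and lined up with the pad, and let go of it. Leave the ink pad and the order pad where they lie.

Things in the scene. Friction and masses are not known exactly. Their poses are not given: they have to be found in the camera images.
- card_center (a point): A small stack of brown cards in one piece, 60 (x) x 91 (y) x 8 mm; between the fingers it measures 54 mm across x. Loose, flat on the counter, the thinnest of three flat oblong things left of the stage. The point is its centre, 4 mm above its underside; y runs along its length, x across its width, z up. Fingertips can pinch it across its width.
- stage_center (a point): Stamping stage: a fixed light-wood plate 130 (x) x 160 (y) mm, top 12 mm above the counter, with a flush dark rubber pad 64 x 96 mm. At each y end a steel stop bar (70 mm along x, 13 wide, 10 high above the plate); inner faces 56 mm from the middle. The pad's long sides are open. The point is the pad's middle on the top face; y runs from stop to stop, x across, z up.
- ink_pad: A closed flat tin ink pad, dark blue, 66 (x) x 86 (y) x 12 mm, loose on the counter; a bystander. Origin: centre of its underside.
- order_pad: A white paper order pad, 142 (x) x 92 (y) x 16 mm, loose on the counter; a bystander. Origin: centre of its underside.
There are look-alikes about, which are no part of the job. There is more than one size of the part that bears card_center; the job needs the larger.

How it is judged:
At the end, for the whole second after the job is handed in: The stack of cards rests flat (within 4.5 degrees) on the stage, its centre within 12 mm of the middle of the pad along the stage's x and along its y, its length within 11 degrees of the stage's length (either way round), released and at rest (x of card_center in the frame of stage_center between -0.012 and 0.012 m and y of card_center in the frame of stage_center between -0.012 and 0.012 m and z of card_center in the frame of stage_center between 0.001 and 0.008 m and angle between the y axis of card_center and the y axis of stage_center, either way round below 0.19 rad and angle between card_center's own z axis and vertical below 0.08 rad and linear speed of card below 0.02 m/s); the robot touches nothing.
It fails at once if the ink pad is shifted by more than 30 mm (distance of ink_pad from where it was at the start of the episode above 0.03 m).
It fails at once if the order pad is shifted by more than 30 mm (distance of order_pad from where it was at the start of the episode above 0.03 m).
It also fails if it takes over 35 s, if anything falls off the work surface, if the arm or the gripper's body presses on something with over 40 N, if the wrist force passes 120 N, or if a joint passes its speed limit or range.

## Working session

There is one attempt and no reset: what is moved stays moved. The work goes in short steps, Python scripts to look and compute and a tool call to move; the robot and the scene stay as the last step left them, time stands still between calls to the robot, and variables do not carry over. Pictures are saved under pics/ and viewed, at most 10 in all, crops included, and the job is handed in when it is done.

Besides the shell and the picture viewer there is one more tool, called in YAML: its name, and indented under it one key for each argument. apply_moves: Moves the arm, as the interface text tells. Its arguments: {"type":"object","properties":{"deltas":{"type":"array","items":{"type":"array"}},"squeeze":{"type":"number"}},"required":["deltas"]}

```bash
mkdir -p pics; ls
cat > h.py <<'E'
import numpy as np, cv2
from station import bot
from scipy.spatial.transform import Rotation as R
def T(o):
    q=o["tool_rot"];M=np.eye(4);M[:3,:3]=R.from_quat([q[1],q[2],q[3],q[0]]).as_matrix();M[:3,3]=o["eef_pos"];return M
def pose(p,o): return np.array(p["pose"]) if "pose" in p else T(o)@np.array(p["hand_eye"])
def proj(p,P,X):
    X=np.atleast_2d(X);c=(X-P[:3,3])@P[:3,:3];s=c[:,:2]/c[:,2:];s=s*(1+p["k1"]*(s**2).sum(1,keepdims=True));K=np.array(p["intrinsics"])
    return s@K[:2,:2].T+K[:2,2]
def unproj(p,P,uv,z):
    K=np.array(p["intrinsics"]);uv=np.atleast_2d(np.array(uv,float));d=(uv-K[:2,2])/[K[0,0],K[1,1]];s=d.copy()
    for _ in range(20): s=d/(1+p["k1"]*(s**2).sum(1,keepdims=True))
    r=np.c_[s,np.ones(len(s))]@P[:3,:3].T
    return P[:3,3]+r*((z-P[2,3])/r[:,2:])
def save(n,im): cv2.imwrite("pics/"+n+".png",cv2.cvtColor(im,cv2.COLOR_RGB2BGR))
E
python3 - <<'E'
from h import *
o=bot.get_obs();print(o["eef_pos"],o["tool_rot"],o["gripper_width"])
print(T(o)[:3,:3].round(3))
for c in ["top","side"]:
    p=bot.read_camera(c);save(c,p["color"]);P=pose(p,o);print(c,P[:3,3])
    np.save(c+".npy",p,allow_pickle=True)
    for n in ["card_center","stage_center","ink_pad","order_pad"]:
        for r in bot.look_for(p,n):print(n,np.round(r["point"],3),round(r["confidence"],2),proj(p,P,r["point"]).round())
E
```

```text
pics
[ 0.30528417 -0.60133565  0.23029674] [-8.95432659e-04  9.72532260e-01  2.32766234e-01 -2.85336655e-04] 1.0001431652079307
[[ 0.892  0.453 -0.001]
 [ 0.453 -0.892  0.002]
 [-0.    -0.002 -1.   ]]
top [0.47002943 0.03078361 0.91442318]
card_center [0.442 0.11  0.004] 0.79 [[235. 265.]]
card_center [ 0.48  -0.014  0.006] 0.77 [[300. 246.]]
stage_center [ 0.592 -0.188  0.016] 0.97 [[390. 187.]]
ink_pad [0.651 0.133 0.009] 0.56 [[224. 157.]]
order_pad [0.448 0.275 0.014] 0.68 [[149. 261.]]
side [ 0.12427455 -0.56576215  0.47035264]
card_center [0.438 0.1   0.006] 0.78 [[225. 219.]]
card_center [ 0.473 -0.023  0.009] 0.7 [[270. 239.]]
stage_center [ 0.58  -0.204  0.014] 0.85 [[375. 263.]]
ink_pad [0.641 0.121 0.014] 0.97 [[294. 186.]]
order_pad [0.44  0.264 0.011] 0.75 [[195. 188.]]
```

View pics/top.png

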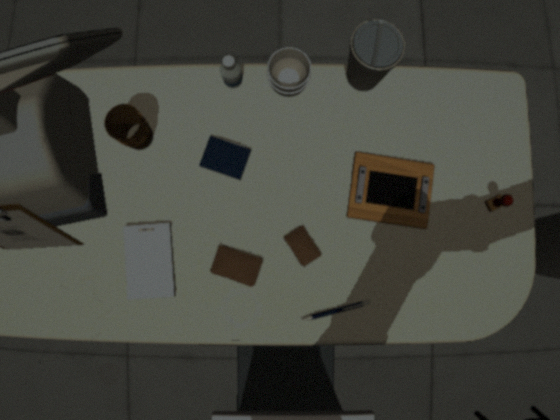

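View pics/side.png

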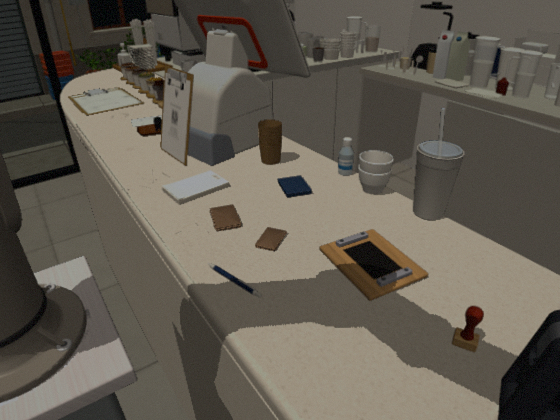

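```bash
cat > m.py <<'E'
from h import *
def rect(p,P,mask,z,near):
    mask=cv2.morphologyEx(mask.astype(np.uint8),cv2.MORPH_OPEN,np.ones((3,3)))
    cs,_=cv2.findContours(mask,cv2.RETR_EXTERNAL,cv2.CHAIN_APPROX_NONE)
    best=None
    for c in cs:
        if cv2.contourArea(c)<150: continue
        w=unproj(p,P,c[:,0,:],z)[:,:2]
        (cx,cy),(a,b),th=cv2.minAreaRect((w*1000).astype(np.float32))
        if b<a: a,b,th=b,a,th-90   # th is dir of 'a' side; long dir = th+90
        d=np.hypot(cx/1000-near[0],cy/1000-near[1])
        if best is None or d<best[0]: best=(d,cx,cy,a,b,((th+90)+90)%180-90)
    return np.round(best[1:],1)
E
python3 - <<'E'
from m import *
p=np.load("top.npy",allow_pickle=True).item();P=pose(p,None);im=p["color"]
hsv=cv2.cvtColor(im,cv2.COLOR_RGB2HSV)
for uv in [(237,265),(302,246),(393,190),(300,290),(360,215)]: print(uv,im[uv[1],uv[0]],hsv[uv[1],uv[0]])
br=(hsv[...,1]>90)&(hsv[...,0]<20)
print(rect(p,P,br,.008,(.442,.11)),rect(p,P,br,.008,(.48,-.014)),"stage",rect(p,P,br,.012,(.592,-.188)))
dk=(im.max(2)<30);print("pad",rect(p,P,dk,.012,(.592,-.188)))
save("crop",cv2.resize(im[210:300,190:340],None,fx=5,fy=5,interpolation=cv2.INTER_CUBIC))
E
```

```text
(237, 265) [50 39 23] [ 18 138  50]
(302, 246) [51 35 22] [ 13 145  51]
(393, 190) [0 1 0] [ 60 255   1]
(300, 290) [95 99 87] [40 31 99]
(360, 215) [89 64 35] [ 16 155  89]
[442.5 106.8  54.7  85.8  71.8] [479.9 -18.9  41.4  65.9  32.5] stage [ 586.8 -191.3  129.4  160.6   81.6]
pad [ 586.3 -192.6   62.4   93.8   81.4]
```

View pics/crop.png

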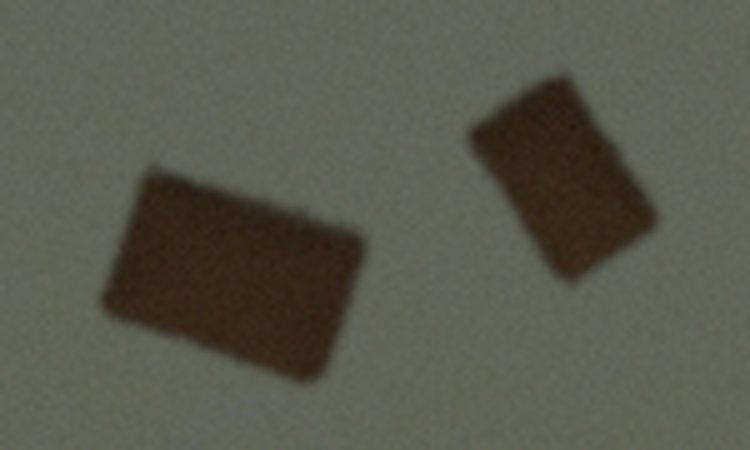

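The larger brown stack, at (237,265), measures about 55x86 mm and fits 60x91. The one at (302,246) is about 41x66, so it is the look-alike. The stage is at (390,190), and its 130x160 plate and pad sizes match.

```bash
cat >> h.py <<'E'
def go(x,y,z,ydeg=None):
    o=bot.get_obs();M=T(o);d=M[:3,:3].T@(np.array([x,y,z])-M[:3,3])/0.2
    a=np.degrees(np.arctan2(M[1,1],M[0,1]))
    t=0 if ydeg is None else -(((ydeg-a)+90)%180-90)/360
    print("at",M[:3,3].round(4),"ydeg",a.round(1),"units",d.round(3),"turn",round(t,4),"w",round(o["gripper_width"],3),"f",np.round(o["contact_force"],1),"t",o["t"],"q",np.round(o["q"],2))
E
python3 -c "
from h import *
go(.435,-.431,.23,-18.2)"
```

```text
at [ 0.3056 -0.6019  0.2313] ydeg -63.1 units [ 0.964 -0.469  0.006] turn -0.1247 w 1.001 f [0.9 0.5 0.8] t 0.5 q [ 0.99  0.48  0.02  1.56 -0.01  1.11 -0.08]
```

apply_moves:
  deltas:
    - [0, [0.965, -0.46, 0], -0.125]
    - [0, [0.965, -0.46, 0], -0.125]
    - [0, [0.965, -0.46, 0], -0.125]
    - [0, [0.965, -0.46, 0], -0.125]
    - [0, [0.965, -0.46, 0], -0.125]
    - [0, [0.965, -0.46, 0], -0.125]
    - [0, [0.965, -0.46, 0], -0.125]
    - [0, [0.965, -0.46, 0], -0.125]
  squeeze: 40

```text
t: 1.3
eef_pos: [0.4356, -0.4331, 0.2314]
tool_rot: [0.0, 0.81, 0.586, -0.0]
contact_force: [0.4, -0.0, -1.3]
gripper_width: 1.004
grasp_force: 0.0
```

```bash
python3 -c "
from h import *
go(.49,-.24,.2,-18.2);go(.4425,.107,.2,-18.2)"
```

```text
at [ 0.4356 -0.4331  0.2314] ydeg -18.2 units [ 1.002 -0.043  0.156] turn -0.0 w 1.004 f [ 0.4 -0.  -1.3] t 1.3 q [ 0.83  0.39 -0.2   1.7   0.09  1.07  0.29]
at [ 0.4356 -0.4331  0.2314] ydeg -18.2 units [ 2.576 -0.811  0.156] turn -0.0 w 1.004 f [ 0.4 -0.  -1.3] t 1.3 q [ 0.83  0.39 -0.2   1.7   0.09  1.07  0.29]
```

apply_moves:
  deltas:
    - [0, [1.0, -0.04, 0.15], 0]
    - [0, [1.0, -0.04, 0.15], 0]
    - [0, [1.0, -0.04, 0.15], 0]
    - [0, [1.0, -0.04, 0.15], 0]
    - [0, [1.0, -0.04, 0.15], 0]

```text
t: 1.8
eef_pos: [0.4922, -0.2326, 0.2007]
tool_rot: [-0.001, 0.807, 0.59, 0.001]
contact_force: [1.0, 0.3, -0.4]
gripper_width: 0.996
grasp_force: 0.0
```

apply_moves:
  deltas:
    - [0, [0.9, -0.35, 0], 0]
    - [0, [0.9, -0.35, 0], 0]
    - [0, [0.9, -0.35, 0], 0]
    - [0, [0.9, -0.35, 0], 0]
    - [0, [0.9, -0.35, 0], 0]

```text
t: 2.3
eef_pos: [0.4799, -0.0415, 0.2019]
tool_rot: [-0.0, 0.807, 0.59, 0.001]
contact_force: [0.6, -0.1, 0.0]
gripper_width: 0.996
grasp_force: 0.0
```

apply_moves:
  deltas:
    - [0, [0.68, -0.42, 0], 0]
    - [0, [0.68, -0.42, 0], 0]
    - [0, [0.68, -0.42, 0], 0]
    - [0, [0.68, -0.42, 0], 0]
    - [0, [0.68, -0.42, 0], 0]
    - [0, [0.68, -0.42, 0], 0]

```text
t: 2.9
eef_pos: [0.4429, 0.1062, 0.2012]
tool_rot: [0.0, 0.81, 0.586, -0.0]
contact_force: [0.4, -0.6, 0.5]
gripper_width: 1.002
grasp_force: 0.0
```

Run:
```python
from m import *
go(.4425,.107,.2,-18.2)
o=bot.get_obs();p=bot.read_camera("wrist");P=pose(p,o);im=p["color"];save("w1",im)
hsv=cv2.cvtColor(im,cv2.COLOR_RGB2HSV);br=(hsv[...,1]>90)&(hsv[...,0]<20)
print(rect(p,P,br,.008,(.442,.107)),"cam",P[:3,3], proj(p,P,[.4425,.107,.008]))
for r in bot.look_for(p,"card_center"):print(r)
```

```text
at [0.4429 0.1062 0.2012] ydeg -18.2 units [ 0.003 -0.003  0.006] turn -0.0001 w 1.002 f [ 0.4 -0.6  0.5] t 2.9 q [ 0.09  0.19 -0.51  2.06  0.12  0.92 -0.81]
[ 634.8 -125.5   18.4   48.6   -8.6] cam [0.46271714 0.16799993 0.34452422] [[279.87954132 179.90690732]]
{'point': [0.4766, -0.0143, 0.0057], 'confidence': 0.75}
{'point': [0.4407, 0.1104, 0.0086], 'confidence': 0.74}
```

View pics/w1.png

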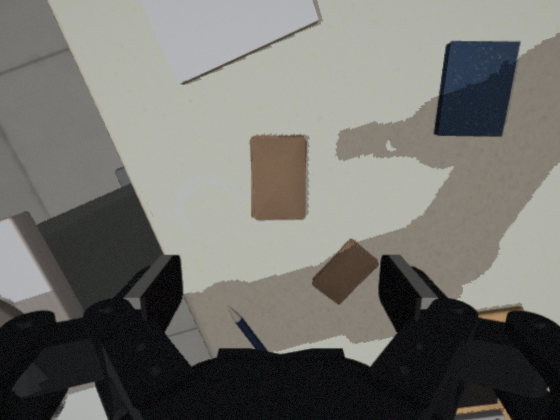

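The wrist view shows the larger stack at columns 250-308 and rows 135-220, square to the tool. Its centre is about (279,177). The smaller look-alike is at (345,270).

Run:
```python
from m import *
o=bot.get_obs();p=bot.read_camera("wrist");P=pose(p,o);im=p["color"]
hsv=cv2.cvtColor(im,cv2.COLOR_RGB2HSV);m=np.zeros(im.shape[:2],bool);m[115:235,235:325]=True
br=(hsv[...,1]>75)&(hsv[...,0]<20)&m
r=rect(p,P,br,.008,(.442,.107));print(r)
go(r[0]/1000,r[1]/1000,.03,r[4]-90);go(r[0]/1000,r[1]/1000,.0,r[4]-90)
```

```text
[441.  108.9  55.9  86.5  71.7]
at [0.4428 0.1062 0.2011] ydeg -18.3 units [ 0.011 -0.013  0.856] turn -0.0 w 1.0 f [-0.2  0.4  0.8] t 3.05 q [ 0.09  0.19 -0.51  2.06  0.12  0.92 -0.81]
at [0.4428 0.1062 0.2011] ydeg -18.3 units [ 0.011 -0.013  1.006] turn -0.0 w 1.0 f [-0.2  0.4  0.8] t 3.05 q [ 0.09  0.19 -0.51  2.06  0.12  0.92 -0.81]
```

apply_moves:
  deltas:
    - [0.17, [0.01, -0.013, 0.5], 0]
    - [0.17, [0.01, -0.013, 0.85], 0]
    - [0.17, [0.01, -0.013, 0.85], 0]
    - [0.17, [0.01, -0.013, 0.85], 0]
    - [0.17, [0.01, -0.013, 0.92], 0]
    - [0.17, [0.01, -0.013, 0.96], 0]
    - [0.17, [0.01, -0.013, 0.98], 0]
    - [0.17, [0.01, -0.013, 0.98], 0]

```text
t: 3.85
eef_pos: [0.4407, 0.1106, 0.0054]
tool_rot: [0.0, 0.81, 0.587, 0.0]
contact_force: [-0.3, -0.7, 0.4]
gripper_width: 0.829
grasp_force: 0.0
```

Run:
```python
from m import *
go(.441,.1089,0,-18.2)
p=bot.read_camera("wrist");save("w2",p["color"])
```

```text
at [0.4407 0.1106 0.0054] ydeg -18.1 units [-0.008  0.004  0.027] turn 0.0002 w 0.829 f [-0.3 -0.7  0.4] t 3.85 q [-0.07  0.52 -0.37  2.21  0.41  0.48 -1.08]
```

View pics/w2.png

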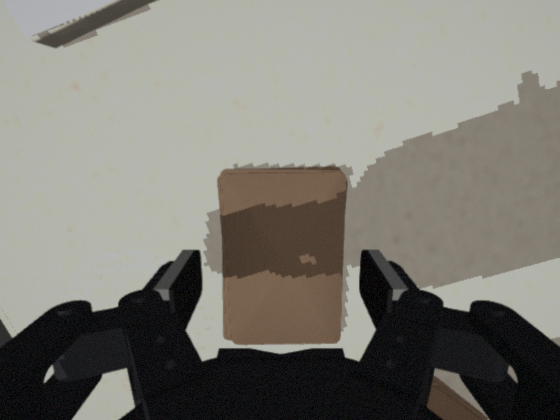

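The stack (columns 222-347, rows 168-343) lies centred between the fingertips, which are at columns 202 and 362, row 255. The tips stand back while open, so I'll narrow the fingers and feel downwards.

apply_moves:
  deltas:
    - [0.26, [0, 0, 0.005], 0]
    - [0.26, [0, 0, 0.015], 0]
    - [0.26, [0, 0, 0.02], 0]
    - [0.26, [0, 0, 0.025], 0]
    - [0.26, [0, 0, 0.025], 0]

```text
t: 4.4
eef_pos: [0.4403, 0.111, 0.0003]
tool_rot: [0.0, 0.809, 0.587, -0.0]
contact_force: [0.2, 0.4, -0.6]
gripper_width: 0.74
grasp_force: 0.0
```

apply_moves:
  deltas:
    - [0.26, [0, 0, 0.01], 0]
    - [0.26, [0, 0, 0.02], 0]
    - [0.26, [0, 0, 0.02], 0]

```text
t: 4.7
eef_pos: [0.4402, 0.111, -0.004]
tool_rot: [-0.0, 0.809, 0.587, -0.0]
contact_force: [0.3, -0.6, 0.3]
gripper_width: 0.739
grasp_force: 0.0
```

apply_moves:
  deltas:
    - [0.26, [0, 0, 0.005], 0]
    - [0.26, [0, 0, 0.01], 0]
    - [0.26, [0, 0, 0.01], 0]

```text
t: 5.0
eef_pos: [0.4404, 0.111, -0.0057]
tool_rot: [0.0, 0.809, 0.587, -0.0]
contact_force: [-0.0, -0.4, -0.3]
gripper_width: 0.737
grasp_force: 0.0
```

apply_moves:
  deltas:
    - [0.26, [0, 0, 0.005], 0]
    - [0.26, [0, 0, 0.01], 0]
    - [0.26, [0, 0, 0.01], 0]

```text
t: 5.3
eef_pos: [0.4405, 0.1111, -0.0059]
tool_rot: [0.001, 0.809, 0.587, -0.0]
contact_force: [-7.5, -1.6, 31.7]
gripper_width: 0.738
grasp_force: 15.7
```

apply_moves:
  deltas:
    - [0.26, [0, 0, 0.005], 0]
    - [0.26, [0, 0, 0.01], 0]
    - [0.26, [0, 0, 0.01], 0]

```text
t: 5.6
eef_pos: [0.4405, 0.111, -0.0061]
tool_rot: [0.002, 0.809, 0.587, -0.0]
contact_force: [-13.8, -4.8, 62.7]
gripper_width: 0.742
grasp_force: 31.6
```

apply_moves:
  deltas:
    - [0.26, [0, 0, -0.04], 0]
    - [0.26, [0, 0, -0.04], 0]
    - [0.5, [0, 0, -0.04], 0]
    - [0.5, [0, 0, -0.04], 0]
    - [0.5, [0, 0, -0.04], 0]
    - [0.5, [0, 0, -0.04], 0]
    - [0.5, [0, 0, -0.04], 0]
    - [0.5, [0, 0, -0.04], 0]
  squeeze: 40

```text
t: 6.4
eef_pos: [0.4406, 0.111, -0.0013]
tool_rot: [0.0, 0.809, 0.587, 0.0]
contact_force: [-2.8, -0.7, 15.7]
gripper_width: 0.617
grasp_force: 39.1
```

Gripped at about 53 mm, close to the expected 54. Lifting and checking.

apply_moves:
  deltas:
    - [0.5, [0, 0, -0.05], 0]
    - [0.5, [0, 0, -0.2], 0]
    - [0.5, [0, 0, -0.4], 0]
    - [0.5, [0, 0, -0.6], 0]
    - [0.5, [0, 0, -0.6], 0]
    - [0.5, [0, 0, -0.6], 0]

```text
t: 7.0
eef_pos: [0.4407, 0.1108, 0.1188]
tool_rot: [0.0, 0.81, 0.587, 0.001]
contact_force: [-0.4, -0.0, -0.7]
gripper_width: 0.612
grasp_force: 43.1
```

Run:
```python
from m import *
go(.587,-.192,.12,-8.5)
p=bot.read_camera("wrist");save("w3",p["color"])
```

```text
at [0.4407 0.1108 0.1188] ydeg -18.1 units [-1.212  1.166 -0.005] turn -0.0267 w 0.612 f [-0.4 -0.  -0.7] t 7.0 q [ 0.06  0.32 -0.51  2.14  0.23  0.73 -0.92]
```

View pics/w3.png

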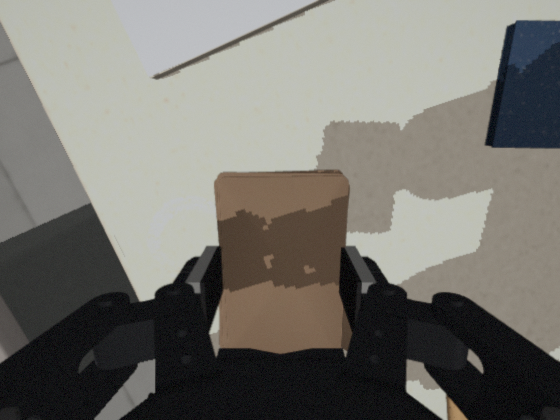

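The stack hangs flat and square between the pads (columns 215-348, far edge at row 172).

apply_moves:
  deltas:
    - [0.5, [-0.6, 0.58, 0], -0.0267]
    - [0.5, [-0.6, 0.58, 0], -0.0267]
    - [0.5, [-0.6, 0.58, 0], -0.0267]
    - [0.5, [-0.6, 0.58, 0], -0.0267]
    - [0.5, [-0.6, 0.58, 0], -0.0267]
    - [0.5, [-0.6, 0.58, 0], -0.0267]

```text
t: 7.65
eef_pos: [0.5121, -0.0389, 0.1166]
tool_rot: [-0.001, 0.758, 0.653, -0.001]
contact_force: [-0.2, 0.2, -0.8]
gripper_width: 0.614
grasp_force: 43.1
```

Run:
```python
from m import *
go(.587,-.192,.12,-8.5)
o=bot.get_obs();p=bot.read_camera("wrist");H=np.array(p["hand_eye"])
print((unproj(p,H,[[225,172],[282,172],[340,172]],-.0093)*1000).round(1))
```

```text
at [ 0.5121 -0.0389  0.1166] ydeg -8.5 units [-0.702  0.484 -0.019] turn -0.0 w 0.614 f [-0.2  0.2 -0.8] t 7.65 q [ 0.34  0.4  -0.47  2.01  0.25  0.78 -0.43]
[[ 42.6 -23.4  -9.3]
 [ 42.7   0.1  -9.3]
 [ 42.7  24.   -9.3]]
```

apply_moves:
  deltas:
    - [0.5, [-0.69, 0.485, 0], 0]
    - [0.5, [-0.69, 0.485, 0], 0]
    - [0.5, [-0.69, 0.485, 0], 0]
    - [0.5, [-0.69, 0.485, 0], 0]
    - [0.5, [-0.69, 0.485, 0.2], 0]
    - [0.5, [-0.69, 0.485, 0.35], 0]
    - [0.5, [-0.69, 0.485, 0.35], 0]
    - [0.5, [-0.69, 0.485, 0.35], 0]

```text
t: 8.5
eef_pos: [0.5888, -0.1879, 0.0482]
tool_rot: [-0.001, 0.757, 0.654, -0.0]
contact_force: [0.3, -0.3, 0.3]
gripper_width: 0.613
grasp_force: 43.1
```

Run:
```python
from m import *
go(.587,-.1895,.0115,-8.5)
p=bot.read_camera("wrist");save("w4",p["color"])
```

```text
at [ 0.5888 -0.1879  0.0482] ydeg -8.3 units [-0.01  -0.007  0.183] turn 0.0005 w 0.613 f [ 0.3 -0.3  0.3] t 8.5 q [ 0.49  0.63 -0.38  1.81  0.32  0.76 -0.2 ]
```

View pics/w4.png

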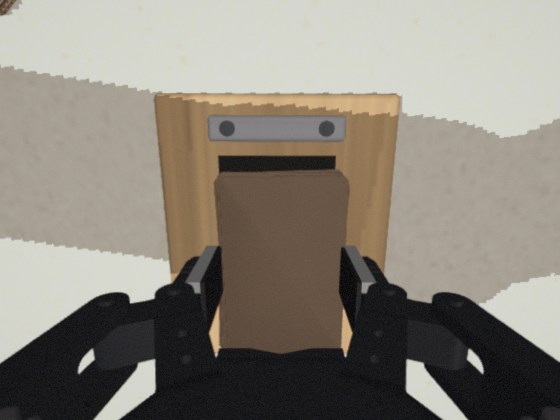

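Pad far edge is at row 156 (columns 219-336) and plate far edge at row 94 (columns 155-399). I'll use these to check the target.

Run:
```python
from m import *
o=bot.get_obs();p=bot.read_camera("wrist");M=T(o);P=pose(p,o)
a=unproj(p,P,[[219,156],[336,156],[155,94],[399,94]],.012)
t=((a-M[:3,3])@M[:3,:3]*1000);print(t.round(1))
```

```text
[[ 43.8 -34.3  37.4]
 [ 43.8  30.   37.4]
 [ 75.9 -66.   37.4]
 [ 76.1  61.4  37.5]]
```

apply_moves:
  deltas:
    - [0.5, [-0.008, -0.011, 0.08], 0]
    - [0.5, [-0.008, -0.011, 0.14], 0]
    - [0.5, [-0.008, -0.011, 0.165], 0]
    - [0.5, [-0.008, -0.011, 0.18], 0]
    - [0.5, [-0.008, -0.011, 0.183], 0]
    - [0.5, [-0.008, -0.011, 0.186], 0]
    - [0.5, [-0.008, -0.011, 0.186], 0]

```text
t: 9.3
eef_pos: [0.5869, -0.1911, 0.0114]
tool_rot: [0.0, 0.757, 0.653, 0.0]
contact_force: [0.8, 0.3, -0.4]
gripper_width: 0.613
grasp_force: 43.1
```

apply_moves:
  deltas:
    - [0.5, [0, 0, 0.003], 0]
    - [0.5, [0, 0, 0.006], 0]
    - [0.5, [0, 0, 0.006], 0]

```text
t: 9.6
eef_pos: [0.5869, -0.1912, 0.0109]
tool_rot: [0.0, 0.757, 0.653, 0.0]
contact_force: [-2.3, 0.6, 5.9]
gripper_width: 0.618
grasp_force: 43.8
```

Touching lightly with 6 N, so I'll release and go up.

apply_moves:
  deltas:
    - [0.3, [0, 0, 0], 0]
    - [0.2, [0, 0, 0], 0]
    - [0.05, [0, 0, 0], 0]
    - [0, [0, 0, 0], 0]
    - [0, [0, 0, 0], 0]
    - [0, [0, 0, 0], 0]
    - [0, [0, 0, -0.1], 0]
    - [0, [0, 0, -0.3], 0]
    - [0, [0, 0, -0.6], 0]
    - [0, [0, 0, -0.9], 0]
    - [0, [0, 0, -0.9], 0]
    - [0, [0, 0, -0.9], 0]

```text
t: 10.8
eef_pos: [0.589, -0.1915, 0.1943]
tool_rot: [0.003, 0.757, 0.653, 0.002]
contact_force: [0.2, 1.0, 0.5]
gripper_width: 1.003
grasp_force: 0.0
```

Run:
```python
from m import *
go(.587,-.1895,.2,-8.5)
p=bot.read_camera("wrist");save("w5",p["color"])
```

```text
at [ 0.589  -0.1915  0.1943] ydeg -8.5 units [ 0.008 -0.011 -0.029] turn 0.0 w 1.003 f [0.2 1.  0.5] t 10.8 q [ 0.54  0.45 -0.44  1.71  0.22  1.01 -0.12]
```

View pics/w5.png

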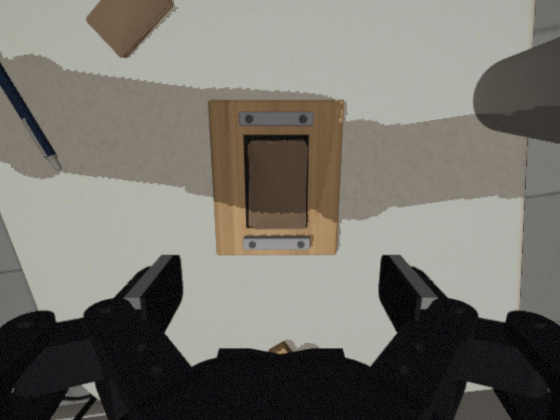

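The stack (columns 248-308, rows 140-229) lies flat and aligned on the pad (columns 245-309, rows 135-230), about 2 mm off centre. The gripper is clear of it.

```bash
python3 -c "
from h import *
print(bot.hand_in())"
```

```text
the job is handed in; nothing more can be done
None
```

The larger stack of brown cards lies flat and released in the middle of the rubber pad, about 2 mm off centre and lined up with it; the ink pad and order pad were not touched, and the job was handed in at about 11 s (no verdict was returned).

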